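# Alternate the spring washers on the nut mill's shaft

## Robot

A 6-joint arm with a two-finger parallel gripper is mounted at the origin on the work surface. World frame = base frame: x ahead of the robot, y to its left, z up, the work surface at z = 0. Lengths are in mm, angles in rad, forces in N, time in s.
With the tool pointing down it reaches from about 325 to 850 mm from the base axis. Payload 4.4 kg.
Tool frame: the origin (TCP) lies where the fingers leave the gripper's body, on its centre line; the fingertips stand 97 mm ahead of it and the grasp point (between the pads) lies 78 mm ahead of it (robot.tips_ahead is the distance from the TCP to the fingertips, in mm); x points along the fingers, y is the direction in which the jaws open and shut, and the axes are right-handed (so a half turn about x gives the same grasp; the last joint's range is limited). The gripper opens to 94 mm and grips with 3 to 60 N. Pads are 16 mm wide; open, the fingers measure 119 mm over their backs; the gripper's body (75 mm by 177 mm) begins 78 mm behind the grasp point.
Start: joints at [-1.47, 0.207, 1.542, -0, 1.393, -0.15], TCP at [143.247, -556.874, 302.647] pointing down, gripper open.
Joint ranges: [-2.73, 2.73], [-0.86, 2.22], [0.23, 2.46], [-1.11, 4.25], [0.08, 2.63], [-2.82, 2.82]. Speed limits (rad/s): [2.79, 2.79, 3.14, 3.14, 3.14, 3.14].

## Interface

Orientations are given as a unit quaternion [w, x, y, z].
In Python, from plant import robot gives the robot as it stands.
- The arm moves only by the shell command python3 -m inch 'ROWS' [OPENING] [FORCE]. ROWS is JSON, a list of rows, each a list of 4 numbers: the shift along the tool's x, y, z in mm, then the turn about the tool's x in degrees. In form: [[x, y, z, spin], ...]. A call has 1 to 20 rows; each row is the pose to reach, as a shift and turn from the pose measured when the call began, along the tool's axes at that moment; what a row does not reach only later rows make up. A row lasts 1/8 s, in which the tool goes at most 62.5 mm and 10.7 degrees, less where a joint would pass 70% of its speed; a pose out of reach is approached as far as the arm can. A call with a gripper value outside its range is refused whole. OPENING is the gripper command: -1 is fully open, 1 is shut, values between are in proportion, set as the call begins (- or left out, the last holds). The fingers move at their own pace and stop on an object; FORCE is the grip in N (left out, the last holds). Time passes only in rows, so rows that repeat a pose let the fingers close. It gives the time, the measured TCP pose, the force and the opening at its end, in the units of the state.
- robot.get_obs(): the state, without advancing time (a new reading comes with each control period).
- robot.capture(name): name is "side" or "top" or "wrist"; returns a dict with "pixels" (480x640x3 uint8, red, green, blue), "K" (3x3 intrinsics, pixels), "view" (4x4, takes a point from world to camera coordinates); the wrist camera has in their place "T_tool_cam" (4x4, takes a point from camera to tool coordinates, whose origin is the TCP and whose axes are the tool frame's). Camera axes: x right, y up, looking along -z (the intrinsics and any distortion apply to the point x, -y, -z); pixel columns grow to the right and rows downward; lengths in mm; the calibration is good to about 2 mm. The wrist camera is an equidistant fisheye: a pixel r from the principal point sees the ray r / f radians off the axis. A picture is of the moment at which its call begins: read the wrist's pose just before it. There is no depth.
- robot.job_done(): hands the job in, once; it reports no verdict.
The state is a dict: "time": time; "qpos": joint angles; "qd": joint speeds; "joint_efforts": joint torques, N m; "tool_pos": TCP position; "tcp_rot": TCP orientation; "wrist_force": force on the tool from outside, world axes, zero at the start; "torque": the same for the moment, N m; "finger_gap": finger opening in mm.
Only numpy, scipy, OpenCV 4.12 (cv2) and the standard library are available. Lean on these libraries where they do the work, as an engineer would, in place of code of your own. Each camera call takes 0.05 s, during which the arm holds its last target. There are 200 camera calls.

## Task

The nut mill's stack of three dished spring washers is to be put together on its shaft with the faces alternating: the first, fixed at the shaft's root, has its dished back outwards, but the one hanging further out on the shaft was put on the wrong way round. Take it off over the shaft's free end, turn it round and put it on again, add the one that hangs on the parts stand, so that the first two lie back to back and the last two nose to nose, and push the stack fully home against the fixed washer. Leave everything else on the counter where it is, and let go.

Things in the scene. Friction and masses are not known exactly. Their poses are not given: they have to be found in the camera images.
- mill: grey nut mill, fixed. Origin on the counter right below the shaft's root; +x along the level shaft to its free end, z up. The mill lies at negative x: 130 mm long, 120 wide, 142 high, with a hopper to 173 mm high from 50 to 120 mm behind the origin. The first washer, shaped like the loose ones, is fixed on the shaft: nose at x = 0, dished back at x = 16 mm, facing the free end
- shaft_root (a point): on the axis of the shaft at its root (x = 0 of the mill), 120 mm above the counter; axes as the mill's. The shaft is a plain round steel bar, 16 mm in diameter, 150 mm long, level, with a rounded free end. A washer on it hangs about 3 mm below the shaft's axis and slides easily.
- shaft_end (a point): free end of the shaft, on its axis, 150 mm from the root; axes as the mill's
- washer_a: loose dished steel washer, 240 g, 84 mm across, 16 mm thick, bore 22 mm. Origin on its axis in the small nose face; its +x is its axis, from the nose to the wide dished back (it may be spun about x). Along x: bore 0-14 mm; cone 35 to 60 mm across from 0 to 10 mm; flat brim 60-84 mm across from 10 to 16 mm: an edge 12 mm wide, 6 mm thick to pinch. Starts on the mill's shaft, nose to the mill
- washer_a_back (a point): centre of washer_a's back plane, on its axis, 16 mm from the origin along its +x. The two loose washers are alike: either may be the second or the third of the stack
- washer_b: loose dished steel washer, the same shape, size, mass and axes as washer_a. Starts hanging on the stand's pin, nose towards the stand's post, about 3 mm below the pin's axis
- washer_b_back (a point): centre of washer_b's back plane, on its axis, 16 mm from the origin along its +x
- stand: wooden parts stand, fixed: base 90 x 90 x 12 mm, post 20 x 40 mm, 132 mm high, with one level steel pin, 16 mm in diameter, 75 mm long, open at its far end. Origin on the counter below the pin's root at the post's face; +x points along the pin to its free end.
- pin_end (a point): free end of the stand's pin, on its axis, 75 mm from the post, 120 mm above the counter; axes as the stand's
- flat_ring: loose flat dark steel ring, 60 mm across, 8 mm thick, lying on the counter; bystander, to be left where it is; origin at the centre of its underside
- weight: loose brass scale weight, 38 mm across, 46 mm tall; bystander, to be left where it is; origin at the centre of its underside
- wing_nut: loose brass wing nut, 50 mm long, 23 mm tall; bystander, to be left where it is; origin at the centre of its underside
- date_tub: loose black tub with a white paper band, 90 mm across, 100 mm tall; bystander, to be left where it is; origin at the centre of its underside
- nut_jar: loose brown jar with steel lid, 90 mm across, 130 mm tall; bystander, to be left where it is; origin at the centre of its underside
- small_tin: loose tin with a white paper band, 68 mm across, 70 mm tall; bystander, to be left where it is; origin at the centre of its underside
- scoop: loose long metal spoon, 200 mm, lying flat; bystander, to be left where it is; origin under its middle, handle towards its own -x
Things that resemble listed ones, but are neither listed nor needed, are in the scene too. What is shaped like the washer_b but red or turquoise is not meant.

How it is judged (in metres and radians):
At the end, for the whole second after the job is handed in: Both loose washers rest on the shaft: second back to back with the fixed one (back 16, nose 32 mm from the root), third nose to nose with the second (nose 32, back 48 mm); each within 4 mm along the shaft, 5 mm sideways, and 4.5 mm in height of 3 mm below the axis; speed under 20 mm/s (((x of washer_a_back in the frame of shaft_root between 0.012 and 0.02 m and y of washer_a_back in the frame of shaft_root between -0.005 and 0.005 m and z of washer_a_back in the frame of shaft_root between -0.0075 and 0.0015 m and x of washer_a in the frame of shaft_root between 0.028 and 0.036 m and y of washer_a in the frame of shaft_root between -0.005 and 0.005 m and z of washer_a in the frame of shaft_root between -0.0075 and 0.0015 m and x of washer_b in the frame of shaft_root between 0.028 and 0.036 m and y of washer_b in the frame of shaft_root between -0.005 and 0.005 m and z of washer_b in the frame of shaft_root between -0.0075 and 0.0015 m and x of washer_b_back in the frame of shaft_root between 0.044 and 0.052 m and y of washer_b_back in the frame of shaft_root between -0.005 and 0.005 m and z of washer_b_back in the frame of shaft_root between -0.0075 and 0.0015 m) or (x of washer_b_back in the frame of shaft_root between 0.012 and 0.02 m and y of washer_b_back in the frame of shaft_root between -0.005 and 0.005 m and z of washer_b_back in the frame of shaft_root between -0.0075 and 0.0015 m and x of washer_b in the frame of shaft_root between 0.028 and 0.036 m and y of washer_b in the frame of shaft_root between -0.005 and 0.005 m and z of washer_b in the frame of shaft_root between -0.0075 and 0.0015 m and x of washer_a in the frame of shaft_root between 0.028 and 0.036 m and y of washer_a in the frame of shaft_root between -0.005 and 0.005 m and z of washer_a in the frame of shaft_root between -0.0075 and 0.0015 m and x of washer_a_back in the frame of shaft_root between 0.044 and 0.052 m and y of washer_a_back in the frame of shaft_root between -0.005 and 0.005 m and z of washer_a_back in the frame of shaft_root between -0.0075 and 0.0015 m)) and linear speed of each of washer_a, washer_b below 0.02 m/s); the robot touches nothing.
It fails at once if a bystander on the counter is moved by more than 30 mm (distance of any of flat_ring, weight, wing_nut, date_tub, nut_jar, scoop, small_tin from where it was at the start of the episode above 0.03 m).
It also fails if it takes over 72 s, if anything falls off the work surface, if the arm or the gripper's body presses on something with over 40 N, if the wrist force passes 120 N, or if a joint passes its speed limit or range.

## Working session

There is one attempt and no reset: what is moved stays moved. The work goes in short steps, Python scripts to look and compute and a shell command to move; the robot and the scene stay as the last step left them, time stands still between calls to the robot, and variables do not carry over. Pictures are saved under pics/ and viewed, about 8 in all and at most 12, crops included, and the job is handed in when it is done.

```bash
ls; mkdir -p pics; cat > h.py <<'E'
import numpy as np, cv2
from scipy.spatial.transform import Rotation as R
from plant import robot
def rot(q): return R.from_quat([q[1],q[2],q[3],q[0]]).as_matrix()
def snap(n,f):
    c=robot.capture(n); p=np.array(c['pixels']); cv2.imwrite('pics/'+f,p[:,:,::-1]); return c
E
python3 - <<'E'
from h import *
import pickle
o=robot.get_obs(); print(o)
d={}
for n in ('side','top','wrist'):
    o=robot.get_obs(); c=snap(n,n+'0.png'); c['o']=o; d[n]=c
    print(n,{k:np.array(v).round(3).tolist() for k,v in c.items() if k not in('pixels','o')})
pickle.dump(d,open('d0.pkl','wb'))
E
```

```text
pics
{'time': 0.0, 'qpos': array([-1.46951071e+00,  2.07433066e-01,  1.54292990e+00, -1.50803865e-06,
        1.39347316e+00, -1.50478267e-01]), 'qd': array([ 0.00067409,  0.00227305, -0.00145252,  0.00030791,  0.0004362 ,
        0.00119711]), 'joint_efforts': array([ 2.87821949e-04, -3.70873404e+01, -2.81417763e+01,  6.99768495e-02,
        3.60220217e-02, -1.45117988e-04]), 'tool_pos': array([ 143.18151602, -556.29182985,  301.49454406]), 'tcp_rot': array([ 0.08798415,  0.70153021,  0.08957008, -0.70149224]), 'wrist_force': array([-0.24767343, -0.55734478, -0.50278694]), 'torque': array([ 0.02625099, -0.00383754, -0.07514551]), 'finger_gap': 94.17626452260178}
side {'K': [[496.878, 0.0, 318.0], [0.0, 496.878, 240.81], [0.0, 0.0, 1.0]], 'view': [[-0.726, -0.687, -0.023, 381.901], [0.356, -0.404, 0.843, -267.794], [-0.588, 0.604, 0.538, -887.406], [0.0, 0.0, 0.0, 1.0]]}
top {'K': [[490.443, 0.0, 319.255], [0.0, 490.443, 233.231], [0.0, 0.0, 1.0]], 'view': [[0.024, -1.0, -0.017, -11.53], [0.997, 0.023, 0.074, -548.637], [-0.074, -0.019, 0.997, -1162.069], [0.0, 0.0, 0.0, 1.0]]}
wrist {'K': [[371.648, 0.0, 321.664], [0.0, 371.648, 235.553], [0.0, 0.0, 1.0]], 'T_tool_cam': [[-0.001, 0.29, -0.957, -82.451], [1.0, 0.0, -0.001, -0.026], [-0.0, -0.957, -0.29, -84.604], [0.0, 0.0, 0.0, 1.0]]}
```

View pics/side0.png

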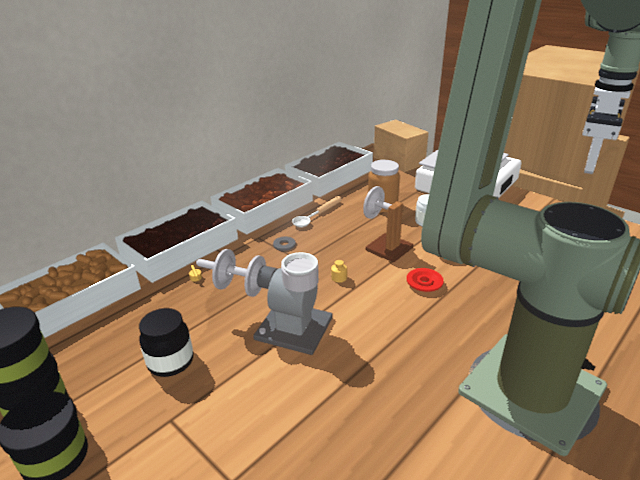

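View pics/top0.png

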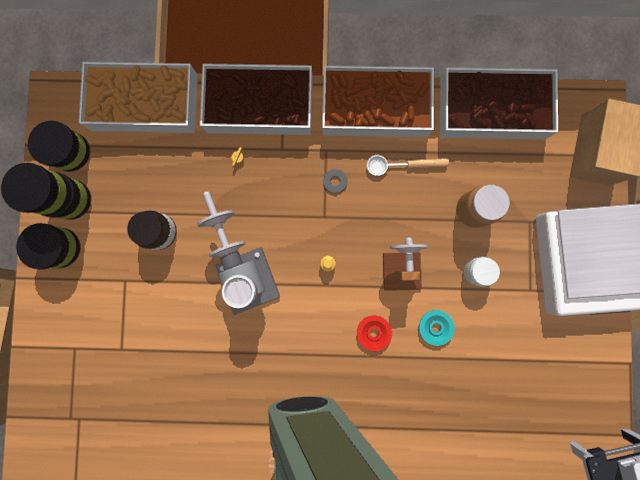

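The side view shows the mill with the shaft end near (200,263), the loose washer near (224,268) and the fixed one near (255,277). The stand's washer is near (374,203). In the top view these are (207,194), (215,217), (227,248) and (409,245).

Candidates for washer_b are the grey one on the stand pin, top (409,245); the red one, (374,333); and the turquoise one, (436,328). The grey one hangs on the pin, so it fits. I'll confirm with one enlarged mosaic.

```bash
python3 - <<'E'
import cv2,numpy as np
s=cv2.imread('pics/side0.png');t=cv2.imread('pics/top0.png')
def cr(i,u,v): 
    c=cv2.resize(i[v:v+75,u:u+100],(400,300),interpolation=cv2.INTER_CUBIC)
    for k in range(0,100,20): cv2.putText(c,str(u+k),(k*4,8),0,.3,(0,0,255)); cv2.line(c,(k*4,8),(k*4,12),(0,0,255))
    for k in range(0,75,15): cv2.putText(c,str(v+k),(0,k*4+4),0,.3,(255,0,0)); cv2.line(c,(22,k*4),(26,k*4),(255,0,0))
    return c
cv2.imwrite('pics/m1.png',np.vstack([np.hstack([cr(s,190,235),cr(s,340,170)]),np.hstack([cr(t,180,185),cr(t,360,220)])]))
E
```

```text
(no output)
```

View pics/m1.png

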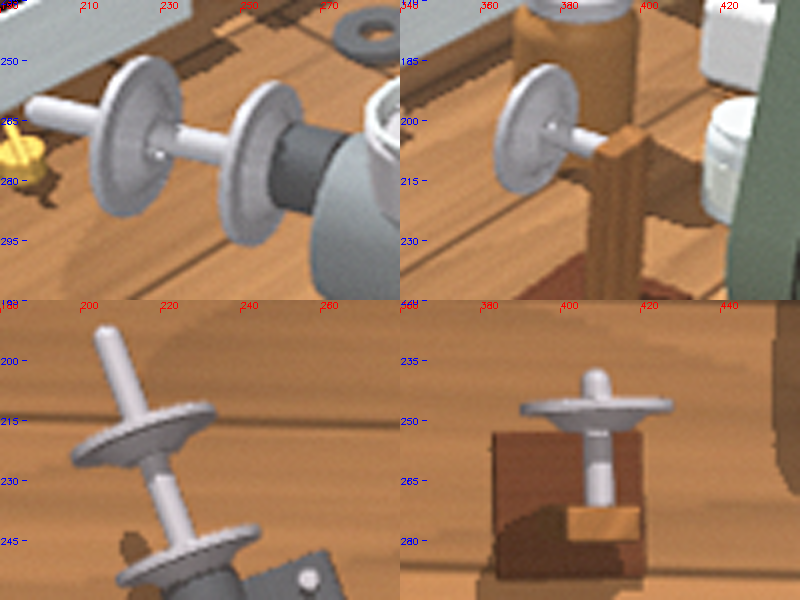

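The crop confirms it: the grey washer on the stand pin is washer_b, with its nose to the post. Washer_a on the shaft has its nose to the mill. Next I triangulate tips and rim centres.

```bash
cat >> h.py <<'E'
import pickle
def P(c): return np.array(c['K'])@np.diag([1,-1,-1])@np.array(c['view'])[:3]
def tri(d,us,ut):
    X=cv2.triangulatePoints(P(d['side']),P(d['top']),np.array(us,float).reshape(2,1),np.array(ut,float).reshape(2,1))[:,0]; X=X[:3]/X[3]
    e=[]
    for n,u in(('side',us),('top',ut)):
        p=P(d[n])@np.r_[X,1]; e.append(np.linalg.norm(p[:2]/p[2]-u))
    return X,e
def plane(c,u,z):
    V=np.array(c['view']); Rm,t=V[:3,:3],V[:3,3]; K=np.array(c['K'])
    r=np.linalg.inv(K)@[u[0],u[1],1]; r=Rm.T@(r*[1,-1,-1]); o=-Rm.T@t
    return o+r*(z-o[2])/r[2]
E
python3 - <<'E'
from h import *
d=pickle.load(open('d0.pkl','rb'))
pts=dict(tip=((197.3,261.8),(206.2,192.5)),a=((224,269),(215.9,218.5)),fix=((255,275.8),(227.4,248.8)),b=((374.1,202.2),(409.2,246.5)))
Q={}
for k,(s,t) in pts.items():
    X,e=tri(d,s,t); Q[k]=X; print(k,X.round(1),np.round(e,2),'z117',plane(d['top'],t,117).round(1))
pe=plane(d['top'],(409,237.5),120);pr=plane(d['top'],(410,270),120);print('pin',pe,pr,np.degrees(np.arctan2(pe[1]-pr[1],pe[0]-pr[0])))
L=plane(d['top'],(198,225),117);Rr=plane(d['top'],(233.7,212),117);print('rim a',L,Rr,np.linalg.norm(L-Rr),np.degrees(np.arctan2(*(Rr-L)[:2][::-1]))+90)
L=plane(d['top'],(390.3,247),117);Rr=plane(d['top'],(428.2,246.3),117);print('rim b',np.linalg.norm(L-Rr),np.degrees(np.arctan2(*(Rr-L)[:2][::-1]))+90)
for p,q in(('tip','fix'),('tip','a')):
    v=Q[p]-Q[q];print(p,q,np.linalg.norm(v),np.degrees(np.arctan2(v[1],v[0])))
v=plane(d['top'],(206.2,192.5),120)-plane(d['top'],(227.4,248.8),117);print(np.linalg.norm(v),np.degrees(np.arctan2(v[1],v[0])))
print(rot(d['wrist']['o']['tcp_rot']).round(3))
E
```

```text
tip [627.1 253.8 122.6] [0.54 0.52] z117 [627.1 254.4 117. ]
a [569.3 230.1 119.1] [0.19 0.18] z117 [569.3 230.3 117. ]
fix [503.1 202.4 119. ] [0.54 0.5 ] z117 [502.4 202.  117. ]
b [ 516.5 -199.   119.5] [0.09 0.1 ] z117 [ 516.8 -199.2  117. ]
pin [ 536.47267464 -198.09102047  120.        ] [ 465.27910554 -201.02125366  120.        ] 2.356888257693943
rim a [553.83739157 269.6750817  117.        ] [584.67266765 191.07855646 117.        ] 84.42883411890386 21.421251736483384
rim b 83.21150081523396 2.3922456657523696
tip fix 134.22448866873412 22.522530708912466
tip a 62.53900575684684 22.348189063463217
134.57049826191715 22.53210197508835
[[-0.     0.249 -0.968]
 [ 0.002 -0.968 -0.249]
 [-1.    -0.002 -0.   ]]
```

Measurements are consistent: shaft yaw is about 22.4° and pin yaw about 2.4°. Tip to fixed rim is 134 mm against the expected ~136, and rim diameters come out at 83–84 mm.

The last joint's range forbids flipping at the shaft itself, because it would need about 180° there. My plan:
1. Push b further in on the pin.
2. Park a on the pin in front of b.
3. Regrip a with a half-turned gripper.
4. Put a on the shaft flipped, with j6 going from 157° to 0.
5. Add b straight.

```bash
cat >> h.py <<'E'
def go(x,y,z,yaw):
    o=robot.get_obs(); M=rot(o['tcp_rot']); s=M.T@(np.array([x,y,z])-o['tool_pos'])
    cy=np.degrees(np.arctan2(M[1,1],M[0,1])); q=np.degrees(o['qpos'])
    print('t',round(o['time'],2),'pos',o['tool_pos'].round(1),'yaw',cy.round(1),'j1',q[0].round(1),'j6',q[5].round(1),'gap',round(o['finger_gap'],1),'F',o['wrist_force'].round(1),'| shift',s.round(1),'spin',-(yaw-cy).round(1),'j6 end',(np.degrees(np.arctan2(y,x))-yaw).round(1))
E
python3 -c "
from h import *
go(517,-199,300,2.4)"
```

```text
t 0.15 pos [ 143.2 -556.4  301.8] yaw -75.6 j1 -84.2 j6 -8.6 gap 93.8 F [-0.6  0.  -0.6] | shift [   2.3 -253.  -451.1] spin -78.0 j6 end -23.5
```

```bash
python3 -m inch '[[0,-10,-18,-3],[0,-30,-54,-9],[0,-55,-98,-17],[0,-80,-142,-25],[0,-105,-187,-33],[0,-130,-232,-41],[0,-155,-276,-49],[0,-180,-321,-57],[0,-205,-365,-64],[0,-228,-406,-71],[1,-244,-435,-76],[2,-253,-451,-78],[2,-253,-451,-78],[2,-253,-451,-78]]' 0.15 20; python3 - <<'E'
from h import *
go(517,-199,247,2.4)
o=robot.get_obs(); c=snap('wrist','w1.png'); c['o']=o; pickle.dump(c,open('w1.pkl','wb'))
E
```

```text
time: 1.9
tool_pos: [516.3, -199.5, 300.2]
tcp_rot: [0.51, 0.49, 0.511, -0.489]
wrist_force: [0.5, 0.7, -0.6]
finger_gap: 40.1
t 1.9 pos [ 516.3 -199.5  300.2] yaw 2.4 j1 -30.1 j6 -32.5 gap 40.1 F [ 0.5  0.7 -0.6] | shift [53.2  0.8 -0.4] spin -0.0 j6 end -23.5
```

View pics/w1.png

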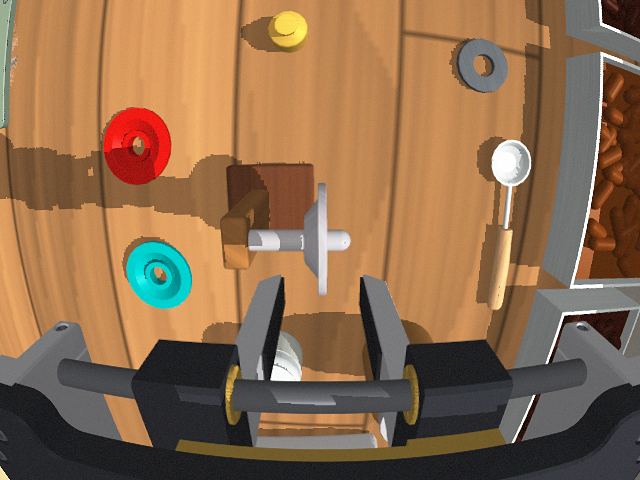

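The wrist view shows washer_b with its rim between (322,183) and (322,294). The pin runs along row 240 to its tip near (349,240). The fingers sit evenly about column 322.

```bash
cat >> h.py <<'E'
def wray(c,u):
    K=np.array(c['K']); T=np.array(c['T_tool_cam']); M=rot(c['o']['tcp_rot'])
    d=np.array([u[0]-K[0,2],u[1]-K[1,2]])/K[0,0]; th=np.linalg.norm(d)
    v=np.r_[d/th*np.sin(th),np.cos(th)]*[1,-1,-1] if th>0 else np.array([0,0,-1.])
    return M@T[:3,3]+c['o']['tool_pos'], M@T[:3,:3]@v
def wplane(c,u,z):
    o,d=wray(c,u); return o+d*(z-o[2])/d[2]
E
python3 - <<'E'
from h import *
c=pickle.load(open('w1.pkl','rb')); d=pickle.load(open('d0.pkl','rb'))
print('pin',wplane(c,(349,240.5),120).round(1),wplane(c,(255,240),120).round(1))
print('rim',wplane(c,(322,183),117).round(1),wplane(c,(322,294),117).round(1), wplane(c,(322,183),120).round(1))
# two-view height: wrist vs top on pin tip
o,r=wray(c,(349,240.5)); V=np.array(d['top']['view']);o2=-V[:3,:3].T@V[:3,3]; r2=plane(d['top'],(409,237.5),0)-o2
A=np.c_[r,-r2]; s=np.linalg.lstsq(A,o2-o,rcond=None)[0]; print((o+s[0]*r).round(1),(o2+s[1]*r2).round(1))
E
```

```text
pin [ 536.  -197.3  120. ] [ 465.8 -199.9  120. ]
rim [ 514.2 -155.7  117. ] [ 517.9 -243.5  117. ] [ 514.2 -155.2  120. ]
[ 536.5 -199.   114.5] [ 536.9 -199.   114.5]
```

```bash
python3 -m inch '[[20,1,-1,0],[40,1,-1,0],[53,1,-1,0],[53,1,-1,0]]' 0.15 25; python3 -m inch '[[0,0,0,0],[0,0,0,0],[0,0,0,0],[0,0,0,0]]' 1 25; python3 -c "
from h import *
go(516.5,-198.5,247,2.4)"
```

```text
time: 2.45
tool_pos: [516.2, -199.0, 246.2]
tcp_rot: [0.508, 0.49, 0.511, -0.49]
wrist_force: [1.1, -0.3, -0.4]
finger_gap: 39.8
time: 2.95
tool_pos: [516.4, -199.0, 246.6]
tcp_rot: [0.509, 0.49, 0.511, -0.49]
wrist_force: [-0.0, 0.9, 1.5]
finger_gap: 5.5
t 2.95 pos [ 516.4 -199.   246.6] yaw 2.3 j1 -30.1 j6 -32.3 gap 5.5 F [-0.   0.9  1.5] | shift [-0.4  0.1 -0.5] spin -0.1 j6 end -23.4
```

```bash
python3 -m inch '[[-3,0,0,0],[-3,-10,0,0],[-3,-24,0,0],[-3,-32,0,0],[0,-32,0,0],[0,-32,0,0]]' 1 25; python3 -m inch '[[0,0,0,0],[0,0,0,0],[-20,0,0,0],[-60,0,0,0],[-95,0,0,0]]' 0.45 25; python3 -c "
from h import *
go(569.3,230,330,22.4)"
```

```text
time: 3.7
tool_pos: [484.4, -200.4, 246.7]
tcp_rot: [0.509, 0.49, 0.511, -0.49]
wrist_force: [-0.3, -0.8, -2.7]
finger_gap: 5.9
time: 4.32
tool_pos: [484.9, -200.6, 343.3]
tcp_rot: [0.509, 0.49, 0.51, -0.49]
wrist_force: [0.2, 1.1, -0.7]
finger_gap: 25.9
t 4.33 pos [ 484.9 -200.6  343.3] yaw 2.3 j1 -32.0 j6 -34.2 gap 25.9 F [ 0.2  1.1 -0.7] | shift [  14.   101.3 -427. ] spin -20.1 j6 end -0.4
```

```bash
python3 -m inch '[[0,5,-20,-1],[0,15,-60,-3],[0,26,-110,-5],[0,38,-160,-8],[5,50,-210,-10],[10,62,-260,-12],[15,74,-310,-15],[25,86,-360,-17],[35,96,-402,-19],[44,101,-427,-20],[44,101,-427,-20],[44,101,-427,-20]]' 0.36 25; python3 - <<'E'
from h import *
go(569.3,230,247,22.4)
o=robot.get_obs(); c=snap('wrist','w2.png'); c['o']=o; pickle.dump(c,open('w2.pkl','wb'))
E
```

```text
time: 5.82
tool_pos: [569.1, 229.5, 300.3]
tcp_rot: [0.587, 0.394, 0.587, -0.394]
wrist_force: [0.7, -0.8, -0.4]
finger_gap: 30.1
t 5.83 pos [569.1 229.5 300.3] yaw 22.2 j1 13.9 j6 -8.4 gap 30.1 F [ 0.7 -0.8 -0.4] | shift [53.3  0.3 -0.3] spin -0.2 j6 end -0.4
```

View pics/w2.png

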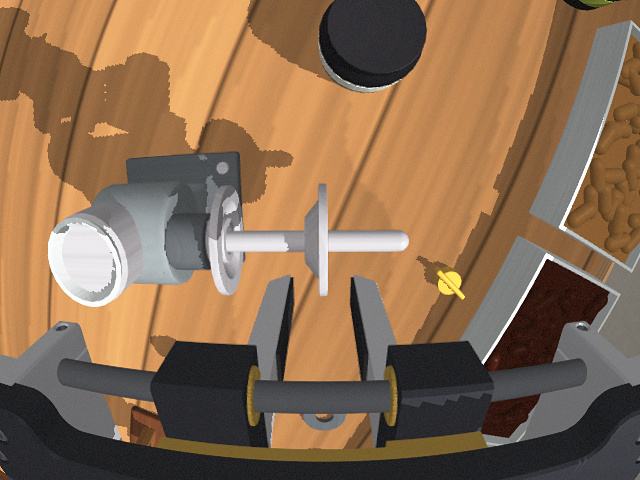

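The washer rim on the shaft runs from (322,183) to (322,295). The shaft lies along row 241, level in the picture, with its tip at (408,241), so the approach is well centred.

```bash
python3 - <<'E'
from h import *
c=pickle.load(open('w2.pkl','rb'))
a=wplane(c,(408,241),120);b=wplane(c,(240,240.5),120);m=wplane(c,(322,241),120)
print(a.round(1),b.round(1),m.round(1),np.degrees(np.arctan2(*(a-b)[:2][::-1])))
E
python3 -m inch '[[20,0,0,0],[40,0,0,0],[53,0,0,0],[53,0,0,0]]' 0.36 25; python3 -m inch '[[0,0,0,0],[0,0,0,0],[0,0,0,0],[-3,0,0,0],[-3,0,0,0]]' 1 25
```

```text
[628.8 255.  120. ] [511.2 207.3 120. ] [568.5 230.4 120. ] 22.088398465071773
time: 6.38
tool_pos: [568.3, 228.5, 245.6]
tcp_rot: [0.586, 0.394, 0.588, -0.395]
wrist_force: [0.1, -0.3, 0.3]
finger_gap: 30.1
time: 7.0
tool_pos: [568.1, 228.5, 248.5]
tcp_rot: [0.586, 0.394, 0.588, -0.395]
wrist_force: [-1.1, 0.5, -2.4]
finger_gap: 5.6
```

```bash
python3 -m inch '[[0,12,0,0],[0,32,0,0],[0,60,0,0],[0,88,0,0],[0,102,0,0],[-20,104,0,0],[-60,104,0,0],[-90,104,0,0],[-90,104,0,0]]' 1 25; python3 - <<'E'
from h import *
u=np.array([np.cos(np.radians(2.4)),np.sin(np.radians(2.4))]); e=np.array([536.5,-198.3])
p=e+u*40; go(p[0],p[1],335,2.4)
o=robot.get_obs(); c=snap('side','s2.png')
E
```

```text
time: 8.12
tool_pos: [666.2, 268.1, 344.0]
tcp_rot: [0.588, 0.396, 0.586, -0.393]
wrist_force: [1.3, -0.1, -2.6]
finger_gap: 5.9
t 8.12 pos [666.2 268.1 344. ] yaw 22.2 j1 15.0 j6 -7.2 gap 5.9 F [ 1.3 -0.1 -2.6] | shift [   7.2 -258.5  396.5] spin 19.8 j6 end -21.2
```

```bash
python3 -m inch '[[0,-12,18,1],[0,-35,55,3],[0,-65,100,5],[0,-95,145,7],[0,-125,190,9.5],[0,-155,238,12],[2,-185,284,14],[4,-215,330,16],[6,-240,370,18],[7,-254,390,19.8],[7,-258.5,396.5,19.8],[7,-258.5,396.5,19.8]]' 1 25; python3 - <<'E'
from h import *
u=np.array([np.cos(np.radians(2.4)),np.sin(np.radians(2.4))]); e=np.array([536.5,-198.3])
p=e+u*40; go(p[0],p[1],249,2.4)
E
```

```text
time: 9.68
tool_pos: [574.6, -197.0, 332.0]
tcp_rot: [0.509, 0.49, 0.511, -0.489]
wrist_force: [0.1, 0.5, -3.1]
finger_gap: 5.7
t 9.68 pos [ 574.6 -197.   332. ] yaw 2.3 j1 -27.1 j6 -29.5 gap 5.7 F [ 0.1  0.5 -3.1] | shift [83.   2.  -0.1] spin -0.1 j6 end -21.2
```

```bash
python3 -m inch '[[25,1,0,0],[55,2,0,0],[78,2,0,0],[83,2,0,0],[83,2,0,0]]' 1 25; python3 - <<'E'
from h import *
go(576.4,-196.6,249,2.4)
o=robot.get_obs(); c=snap('wrist','w3.png'); c['o']=o; pickle.dump(c,open('w3.pkl','wb'))
i=cv2.imread('pics/w3.png')[130:370,200:480]; cv2.imwrite('pics/w3c.png',cv2.resize(i,None,fx=2.5,fy=2.5))
E
```

```text
time: 10.3
tool_pos: [576.7, -195.8, 249.2]
tcp_rot: [0.509, 0.49, 0.511, -0.489]
wrist_force: [0.2, 0.3, -2.0]
finger_gap: 5.5
t 10.3 pos [ 576.7 -195.8  249.2] yaw 2.4 j1 -26.9 j6 -29.4 gap 5.5 F [ 0.2  0.3 -2. ] | shift [ 0.2 -0.3  0.8] spin -0.0 j6 end -21.2
```

View pics/w3c.png

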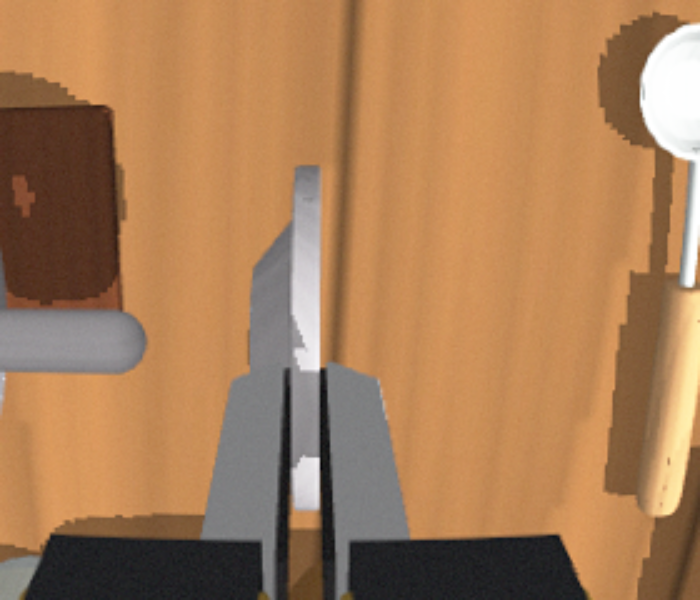

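```bash
cat >> h.py <<'E'
def lat(c,u1,u2,depth,y=0.):
    """lateral (tool z) where the bisector of two edge rays crosses tool x=depth; and distance-implied radius"""
    M=rot(c['o']['tcp_rot']); r=[]
    for u in(u1,u2):
        v=M.T@wray(c,u)[1]; r.append(v[[0,2]]/np.linalg.norm(v[[0,2]]))
    T=np.array(c['T_tool_cam']); b=r[0]+r[1]; b/=np.linalg.norm(b); s=(depth-T[0,3])/b[0]
    return T[2,3]+b[1]*s, s*np.sin(np.arccos(r[0]@r[1])/2)
E
python3 - <<'E'
from h import *
c=pickle.load(open('w3.pkl','rb'))
print('washer',lat(c,(322.8,196),(322.8,334),129.2)); print('pin',lat(c,(250,254),(250,279.2),129.2))
c=pickle.load(open('w2.pkl','rb')); print('w2 a',lat(c,(322,183),(322,295),183.3),'shaft',lat(c,(350,231),(350,251.5),180.3))
c=pickle.load(open('w1.pkl','rb')); print('w1 b',lat(c,(322,183),(322,294),183.3))
E
```

```text
washer (np.float64(-1.6269173625477293), np.float64(41.986179079375646))
pin (np.float64(-0.30373192263053284), np.float64(7.822812238099293))
w2 a (np.float64(-1.4131510074016091), np.float64(41.820697424431074)) shaft (np.float64(-0.6059268372895588), np.float64(7.625219623477293))
w1 b (np.float64(-1.6574035893703751), np.float64(41.43358480974157))
```

Rim and pin agree with their known radii (42.0 and 7.8 mm). The washer sits 1.3 mm off the pin axis, so I correct that and slide it on, then lower and release.

```bash
python3 -m inch '[[0,-8,1,0],[0,-22,1,0],[0,-38,1,0],[0,-52,1,0],[0,-57,1,0],[0,-57,1,0],[3,-57,1,0],[3,-57,1,0]]' 1 25;python3 -c "
from h import *
go(519.5,-198.5,249,2.4)"
```

```text
time: 11.35
tool_pos: [520.3, -199.5, 246.6]
tcp_rot: [0.51, 0.49, 0.511, -0.489]
wrist_force: [-0.3, -0.4, -2.4]
finger_gap: 5.8
t 11.35 pos [ 520.3 -199.5  246.6] yaw 2.4 j1 -29.9 j6 -32.3 gap 5.8 F [-0.3 -0.4 -2.4] | shift [-2.4 -0.8 -1. ] spin -0.0 j6 end -23.3
```

```bash
python3 -m inch '[[0,0,0,0],[0,0,0,0],[-15,0,0,0],[-40,0,0,0],[-55,0,0,10],[-55,0,0,20],[-55,0,0,30],[-55,0,0,40],[-55,0,0,50],[-55,0,0,60],[-55,0,0,70],[-55,0,0,80],[-55,0,0,90],[-55,0,0,90]]' 0.57 25;python3 -c "
from h import *
go(520.3,-199.5,301,-177.6)"
```

```text
time: 13.1
tool_pos: [520.7, -199.9, 303.1]
tcp_rot: [0.015, 0.707, 0.016, -0.706]
wrist_force: [-0.7, 0.1, 0.3]
finger_gap: 20.2
t 13.1 pos [ 520.7 -199.9  303.1] yaw -87.5 j1 -29.9 j6 57.5 gap 20.2 F [-0.7  0.1  0.3] | shift [ 2.1 -0.4  0.4] spin 90.1 j6 end 156.6
```

```bash
python3 -m inch '[[0,0,0,10],[0,0,0,20],[0,0,0,30],[0,0,0,40],[0,0,0,50],[0,0,0,60],[0,0,0,70],[0,0,0,80],[0,0,0,90],[0,0,0,90]]' 0.57 25; python3 - <<'E'
from h import *
go(520.3,-199.5,247,-177.6)
o=robot.get_obs(); c=snap('wrist','w4.png'); c['o']=o; pickle.dump(c,open('w4.pkl','wb'))
i=cv2.imread('pics/w4.png')[130:370,200:480]; cv2.imwrite('pics/w4c.png',cv2.resize(i,None,fx=2.5,fy=2.5))
E
```

```text
time: 14.35
tool_pos: [520.9, -199.9, 303.7]
tcp_rot: [-0.489, 0.512, -0.487, -0.512]
wrist_force: [-1.0, -0.1, 0.0]
finger_gap: 20.0
t 14.35 pos [ 520.9 -199.9  303.7] yaw -177.2 j1 -29.9 j6 147.3 gap 20.0 F [-1.  -0.1  0. ] | shift [56.7  0.7  0.4] spin 0.4 j6 end 156.6
```

View pics/w4c.png

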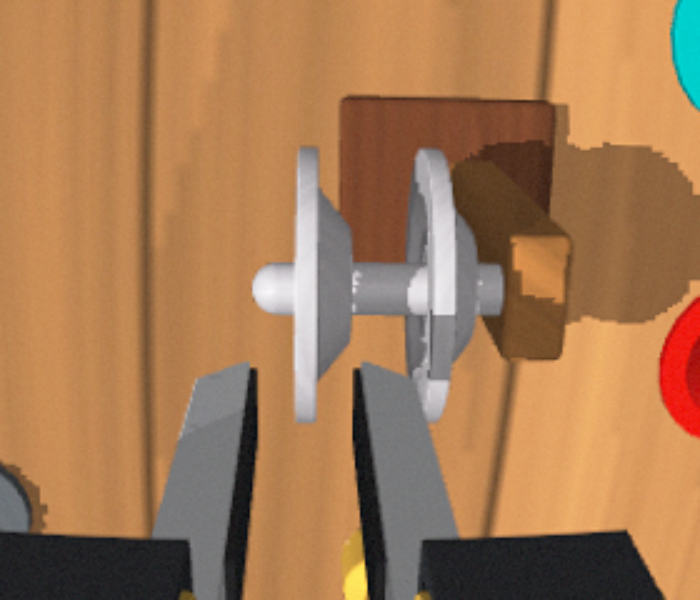

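```bash
python3 - <<'E'
from h import *
c=pickle.load(open('w4.pkl','rb'))
print('a',lat(c,(322.8,188.8),(322.8,298.8),186.7)); print('pin',lat(c,(345,235.5),(345,255.7),183.7))
E
```

```text
a (np.float64(2.6552938708018416), np.float64(41.73887017059044))
pin (np.float64(3.1118200509989578), np.float64(7.628325651419147))
```

```bash
python3 -m inch '[[0,0.5,2,0.4],[20,0.5,2,0.4],[42,0.5,2,0.4],[57,0.5,2,0.4],[57,0.5,2,0.4]]' 0.57 25; python3 -m inch '[[0,0,0,0],[0,0,0,0],[0,0,0,0],[-3,0,0,0],[-3,0,0,0]]' 1 25;python3 -c "
from h import *
go(576,-196,249,-177.6)"
```

```text
time: 15.02
tool_pos: [519.7, -197.4, 245.3]
tcp_rot: [0.49, -0.51, 0.489, 0.511]
wrist_force: [0.9, -0.6, -0.0]
finger_gap: 20.2
time: 15.65
tool_pos: [519.5, -197.3, 248.1]
tcp_rot: [0.49, -0.509, 0.489, 0.512]
wrist_force: [-0.3, 0.4, -2.3]
finger_gap: 5.7
t 15.65 pos [ 519.5 -197.3  248.1] yaw -177.6 j1 -29.8 j6 147.8 gap 5.7 F [-0.3  0.4 -2.3] | shift [ -1.  -56.6  -1.1] spin 0.0 j6 end 158.8
```

```bash
python3 -m inch '[[0,-12,0,0],[0,-35,0,0],[0,-58,0,0],[0,-70,0,0],[-25,-72,0,0],[-65,-72,0,0],[-95,-72,0,0],[-95,-72,0,0]]' 1 25;python3 -c "
from h import *
go(667,270,340,22.4)"
```

```text
time: 16.65
tool_pos: [592.9, -195.1, 346.3]
tcp_rot: [-0.49, 0.512, -0.488, -0.509]
wrist_force: [-0.2, -0.8, -2.6]
finger_gap: 5.6
t 16.65 pos [ 592.9 -195.1  346.3] yaw -177.6 j1 -26.2 j6 151.4 gap 5.6 F [-0.2 -0.8 -2.6] | shift [  6.6 -93.8 461.5] spin -200.0 j6 end -0.4
```

```bash
python3 -m inch '[[0,-3,12,-5],[0,-8,40,-14],[0,-16,80,-23],[0,-24,120,-32],[0,-33,160,-41],[0,-41,200,-50],[0,-49,240,-59],[0,-57,280,-68],[0,-65,320,-77],[2,-74,360,-86],[4,-82,400,-95],[5,-88,435,-104],[6,-92,455,-113],[6.5,-94,461.5,-122],[6.5,-94,461.5,-131],[6.5,-94,461.5,-140],[6.5,-94,461.5,-149],[6.5,-94,461.5,-150]]' 1 25;python3 -c "
from h import *
go(667,270,340,22.4)"
```

```text
time: 18.9
tool_pos: [666.5, 269.8, 337.0]
tcp_rot: [-0.367, -0.605, -0.366, 0.605]
wrist_force: [0.4, 0.8, -2.9]
finger_gap: 5.4
t 18.9 pos [666.5 269.8 337. ] yaw -27.6 j1 15.2 j6 42.8 gap 5.4 F [ 0.4  0.8 -2.9] | shift [-3.   0.4 -0.4] spin -50.0 j6 end -0.4
```

```bash
python3 -m inch '[[0,0,0,-10],[0,0,0,-20],[0,0,0,-30],[0,0,0,-40],[0,0,0,-50],[30,0,0,-50],[65,0,0,-50],[85,0,0,-50],[88,0,0,-50],[88,0,0,-50]]' 1 25; python3 - <<'E'
from h import *
go(667,270,249,22.4)
o=robot.get_obs(); c=snap('wrist','w5.png'); c['o']=o; pickle.dump(c,open('w5.pkl','wb'))
i=cv2.imread('pics/w5.png')[130:370,200:480]; cv2.imwrite('pics/w5c.png',cv2.resize(i,None,fx=2.5,fy=2.5))
E
```

```text
time: 20.15
tool_pos: [667.0, 269.9, 249.8]
tcp_rot: [0.588, 0.394, 0.587, -0.394]
wrist_force: [0.8, 0.5, -2.2]
finger_gap: 5.5
t 20.15 pos [667.  269.9 249.8] yaw 22.4 j1 15.2 j6 -7.2 gap 5.5 F [ 0.8  0.5 -2.2] | shift [ 0.8  0.1 -0.1] spin -0.0 j6 end -0.4
```

View pics/w5c.png

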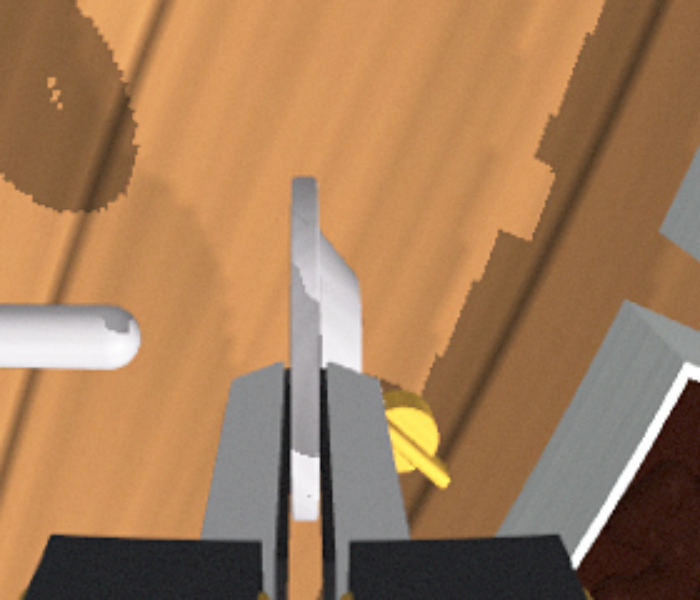

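Flipped: the back now faces the mill. In the crop the rim spans rows 177–521 and the shaft rows 303–369.

```bash
python3 - <<'E'
from h import *
c=pickle.load(open('w5.pkl','rb'))
print('washer',lat(c,(322.8,200.8),(322.8,338.4),129.8)); print('shaft',lat(c,(230,251.3),(230,277.7),129.8))
E
```

```text
washer (np.float64(1.5141172547710084), np.float64(42.192061058939636))
shaft (np.float64(-1.4414329521162017), np.float64(8.268912092419612))
```

```bash
python3 -m inch '[[0,0,-3,0],[0,-8,-3,0],[0,-20,-3,0],[0,-34,-3,0],[0,-50,-3,0],[0,-65,-3,0],[0,-65,-3,0]]' 1 25; python3 - <<'E'
from h import *
go(667,270,249,22.4)
o=robot.get_obs(); c=snap('wrist','w6.png'); c['o']=o; pickle.dump(c,open('w6.pkl','wb'))
E
```

```text
time: 21.08
tool_pos: [604.8, 247.5, 250.8]
tcp_rot: [0.588, 0.394, 0.587, -0.393]
wrist_force: [0.3, -0.1, -2.2]
finger_gap: 5.6
t 21.07 pos [604.8 247.5 250.8] yaw 22.4 j1 14.7 j6 -7.6 gap 5.6 F [ 0.3 -0.1 -2.2] | shift [ 1.9 66.1  2.9] spin -0.0 j6 end -0.4
```

```bash
python3 -m inch '[[1,-12,0,0],[1,-30,0,0],[1,-50,0,0],[1,-68,0,0],[1,-79,0,0],[1,-80,0,0],[4,-80,0,0],[4,-80,0,0]]' 1 25; python3 -m inch '[[0,0,0,0],[0,0,0,0],[-15,0,0,0],[-40,0,0,0],[-60,0,0,0],[-60,0,0,0]]' 0.57 25; python3 - <<'E'
from h import *
u=np.array([np.cos(np.radians(22.3)),np.sin(np.radians(22.3))]); e=np.array([628,254.5])
p=e-u*95; go(p[0],p[1],306,112.3)
o=robot.get_obs(); print('axial from tip',(o['tool_pos'][:2]-e)@u)
E
```

```text
time: 22.12
tool_pos: [531.9, 217.4, 246.3]
tcp_rot: [0.589, 0.394, 0.586, -0.393]
wrist_force: [0.0, 0.7, -2.8]
finger_gap: 5.8
time: 22.88
tool_pos: [533.1, 217.8, 309.8]
tcp_rot: [0.59, 0.396, 0.585, -0.391]
wrist_force: [0.5, -0.2, -0.1]
finger_gap: 20.3
t 22.88 pos [533.1 217.8 309.8] yaw 22.4 j1 13.6 j6 -8.7 gap 20.3 F [ 0.5 -0.2 -0.1] | shift [3.8 6.7 2.1] spin -89.9 j6 end -90.3
axial from tip -101.69624333939743
```

```bash
python3 -c "
from h import *
go(484.5,-199,310,2.4)"
python3 -m inch '[[-30,-5,20,0],[-30,-15,60,3],[-30,-30,105,6],[-30,-45,150,8],[-30,-60,195,10],[-30,-75,240,12],[-25,-90,285,14],[-20,-105,330,16],[-10,-117,366,18],[0,-124,395,20],[0,-124,395,20]]' 0.4 25; python3 -c "
from h import *
go(484.5,-199,247,2.4)"
```

```text
t 22.88 pos [533.1 217.8 309.8] yaw 22.4 j1 13.6 j6 -8.7 gap 20.3 F [ 0.5 -0.2 -0.1] | shift [  -1.1 -203.6  367. ] spin 20.0 j6 end -24.7
time: 24.25
tool_pos: [568.0, -196.2, 307.8]
tcp_rot: [0.511, 0.493, 0.508, -0.488]
wrist_force: [-0.4, 1.1, 1.2]
finger_gap: 28.5
t 24.25 pos [ 568.  -196.2  307.8] yaw 2.2 j1 -27.4 j6 -29.7 gap 28.5 F [-0.4  1.1  1.2] | shift [ 60.2 -83.9  -0.2] spin -0.2 j6 end -24.7
```

```bash
python3 -m inch '[[0,-15,0,0],[0,-45,0,0],[0,-72,-1,0],[0,-84,-1,0],[20,-84,-1,0],[45,-84,-1,0],[60,-84,-1,0],[61,-84,-1,0]]' 0.4 25; python3 -m inch '[[0,0,0,0],[0,0,0,0],[0,0,0,0],[-3,0,0,0],[-3,0,0,0]]' 1 25;python3 -c "
from h import *
go(576,-196,249,2.4)"
```

```text
time: 25.25
tool_pos: [483.9, -197.5, 245.2]
tcp_rot: [0.51, 0.492, 0.509, -0.488]
wrist_force: [0.0, -0.9, 0.6]
finger_gap: 28.1
time: 25.88
tool_pos: [483.7, -197.4, 248.0]
tcp_rot: [0.51, 0.492, 0.51, -0.488]
wrist_force: [-0.4, -0.5, -2.5]
finger_gap: 5.7
t 25.88 pos [ 483.7 -197.4  248. ] yaw 2.2 j1 -31.9 j6 -34.2 gap 5.7 F [-0.4 -0.5 -2.5] | shift [-0.6 92.3  2.2] spin -0.2 j6 end -21.2
```

Held (weight −2.5 N). I pull it out along the pin by 105 mm and lift.

```bash
python3 -m inch '[[0,12,0,0],[0,35,0,0],[0,60,0,0],[0,85,0,0],[0,104,0,0],[-20,106,0,0],[-60,106,0,0],[-92,106,0,0],[-92,106,0,0]]' 1 25;python3 -c "
from h import *
go(667,268,337,22.4)"
```

```text
time: 27.0
tool_pos: [591.3, -194.2, 343.7]
tcp_rot: [0.512, 0.493, 0.507, -0.487]
wrist_force: [0.2, -0.5, -2.9]
finger_gap: 5.9
t 27.0 pos [ 591.3 -194.2  343.7] yaw 2.2 j1 -26.3 j6 -28.6 gap 5.9 F [ 0.2 -0.5 -2.9] | shift [   8.    93.7 -458.8] spin -20.2 j6 end -0.5
```

```bash
python3 -m inch '[[0,3,-12,0],[0,9,-40,-2],[0,16,-80,-4],[0,25,-120,-6],[0,33,-160,-8],[0,41,-200,-10],[0,49,-240,-12],[0,57,-280,-14],[2,65,-320,-16],[4,74,-360,-18],[6,82,-400,-19],[8,89,-435,-20],[8,94,-459,-20],[8,94,-459,-20]]' 1 25; python3 -m inch '[[25,0,0,0],[60,0,0,0],[82,0,0,0],[87,0,0,0],[87,0,0,0]]' 1 25; python3 - <<'E'
from h import *
go(667,268,249.5,22.4)
o=robot.get_obs(); c=snap('wrist','w7.png'); c['o']=o; pickle.dump(c,open('w7.pkl','wb'))
i=cv2.imread('pics/w7.png')[130:370,200:480]; cv2.imwrite('pics/w7c.png',cv2.resize(i,None,fx=2.5,fy=2.5))
E
```

```text
time: 28.75
tool_pos: [665.9, 270.8, 333.5]
tcp_rot: [0.59, 0.394, 0.586, -0.392]
wrist_force: [-1.1, -0.8, -2.6]
finger_gap: 5.8
time: 29.38
tool_pos: [666.3, 270.4, 246.0]
tcp_rot: [0.589, 0.394, 0.586, -0.392]
wrist_force: [0.1, -0.2, -2.8]
finger_gap: 5.6
t 29.38 pos [666.3 270.4 246. ] yaw 22.4 j1 15.2 j6 -7.2 gap 5.6 F [ 0.1 -0.2 -2.8] | shift [-3.5 -0.2  2.5] spin 0.0 j6 end -0.5
```

View pics/w7c.png

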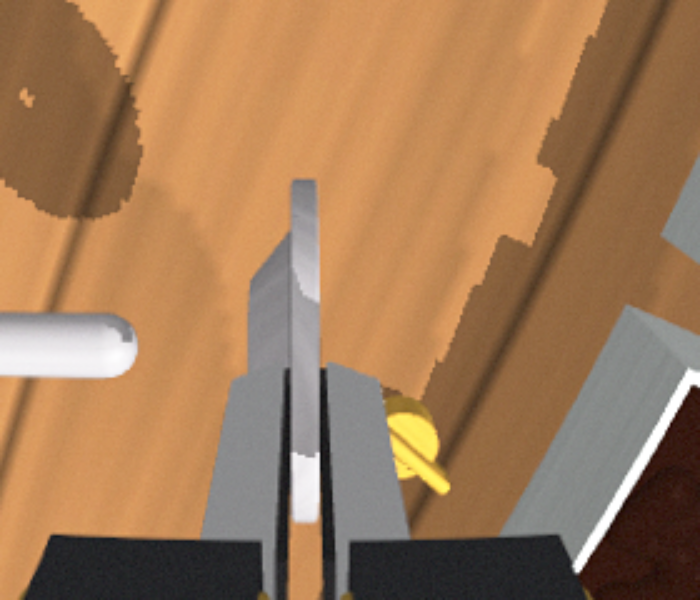

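Washer_b's nose is to the mill. The rim spans crop rows 179–522 and the shaft 312–378.

```bash
python3 - <<'E'
from h import *
c=pickle.load(open('w7.pkl','rb'))
print('washer',lat(c,(322.8,201.6),(322.8,338.8),129)); print('shaft',lat(c,(230,254.8),(230,281.2),126))
E
```

```text
washer (np.float64(1.586296249440764), np.float64(41.940151129193005))
shaft (np.float64(-0.6142291762275249), np.float64(8.15199104288727))
```

```bash
python3 -m inch '[[-3.5,0,-2,0],[-3.5,-8,-2,0],[-3.5,-20,-2,0],[-3.5,-34,-2,0],[-3.5,-50,-2,0],[-3.5,-65,-2,0],[-3.5,-65,-2,0]]' 1 25; python3 -m inch '[[0,-12,0,0],[0,-28,0,0],[0,-35,0,0],[0,-35,0,0],[3.5,-35,0,0],[3.5,-35,0,0]]' 1 25
```

```text
time: 30.3
tool_pos: [604.6, 247.3, 250.5]
tcp_rot: [0.59, 0.395, 0.586, -0.392]
wrist_force: [-0.0, -0.4, -2.7]
finger_gap: 5.9
time: 31.05
tool_pos: [572.5, 234.0, 246.4]
tcp_rot: [0.589, 0.395, 0.586, -0.392]
wrist_force: [0.1, -1.0, -3.0]
finger_gap: 5.5
```

```bash
python3 -m inch '[[0,0,0,0],[0,0,0,0],[-15,0,0,0],[-40,0,0,0],[-60,0,0,5],[-60,10,0,15],[-60,20,0,25],[-60,28,0,35],[-60,28,0,45],[-60,28,0,55],[-60,28,0,65],[-60,28,0,75],[-60,28,0,85],[-60,28,0,90],[-60,28,0,90]]' 0.57 25; python3 -m inch '[[0,0,0,0]]' -0.4 25; python3 - <<'E'
from h import *
u=np.array([np.cos(np.radians(22.3)),np.sin(np.radians(22.3))]); e=np.array([628,254.5])
p=e-u*30; go(p[0],p[1],190,-67.7)
o=robot.get_obs(); c=snap('wrist','w8.png'); c['o']=o; pickle.dump(c,open('w8.pkl','wb'))
E
```

```text
time: 32.92
tool_pos: [598.4, 244.8, 308.1]
tcp_rot: [0.138, 0.697, 0.138, -0.691]
wrist_force: [-0.3, 0.9, -0.1]
finger_gap: 20.0
time: 33.05
tool_pos: [598.5, 244.8, 308.8]
tcp_rot: [0.139, 0.697, 0.138, -0.69]
wrist_force: [-0.1, 0.1, 0.1]
finger_gap: 27.1
t 33.05 pos [598.5 244.8 308.8] yaw -67.4 j1 14.6 j6 82.1 gap 27.1 F [-0.1  0.1  0.1] | shift [1.188e+02 2.000e+00 1.000e-01] spin 0.3 j6 end 89.7
```

View pics/w8.png

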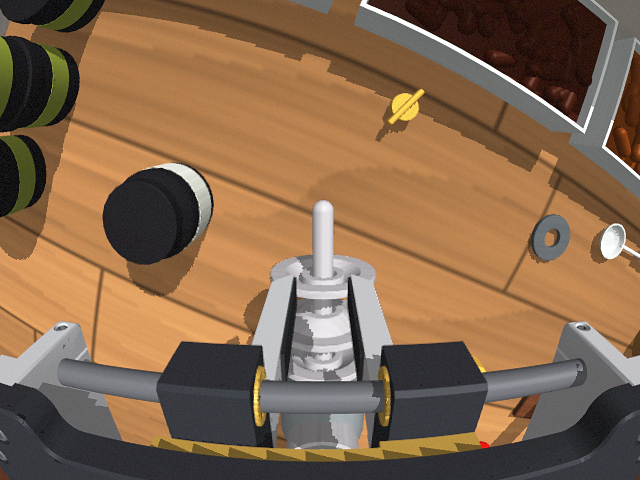

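Both washers are on the shaft, which is centred at column 322. Fingers next go down on both sides, outside b, then push toward the mill (+z tool).

```bash
python3 -m inch '[[0,1,0,0.3],[0,1,0,0.3],[0,1,0,0.3],[30,1,0,0.3],[65,1,0,0.3],[100,1,0,0.3],[117,1,0,0.3],[119,1,0,0.3],[119,1,0,0.3]]' -0.4 25; python3 -m inch '[[0,0,6,0],[0,0,14,0],[0,0,22,0],[0,0,30,0],[0,0,38,0],[0,0,45,0],[0,0,50,0],[0,0,54,0],[0,0,54,0]]' -0.4 25; python3 - <<'E'
from h import *
u=np.array([np.cos(np.radians(22.3)),np.sin(np.radians(22.3))]); e=np.array([628,254.5])
o=robot.get_obs(); print('coord',150+(o['tool_pos'][:2]-e)@u,o['wrist_force'],o['torque'])
p=e-u*94; go(p[0],p[1],190,-67.7)
E
```

```text
time: 34.22
tool_pos: [601.1, 244.3, 191.4]
tcp_rot: [0.137, 0.698, 0.136, -0.689]
wrist_force: [0.3, 0.0, 0.8]
finger_gap: 65.8
time: 35.35
tool_pos: [551.7, 224.0, 191.7]
tcp_rot: [0.136, 0.699, 0.136, -0.689]
wrist_force: [4.5, 2.5, 3.3]
finger_gap: 65.8
coord 67.82218374254639 [4.48288558 2.49980675 3.26971614] [ 0.1939321  -0.65484491 -0.04426516]
t 35.35 pos [551.7 224.  191.7] yaw -67.8 j1 13.8 j6 81.6 gap 65.8 F [4.5 2.5 3.3] | shift [ 1.6  0.7 11.8] spin -0.1 j6 end 89.7
```

```bash
python3 -m inch '[[0,0,3,0],[0,0,6,0],[0,0,8,0],[0,0,8,0]]' -0.4 25; python3 - <<'E'
from h import *
u=np.array([np.cos(np.radians(22.3)),np.sin(np.radians(22.3))]); e=np.array([628,254.5])
o=robot.get_obs(); print('coord',150+(o['tool_pos'][:2]-e)@u,o['wrist_force'],o['torque'])
c=snap('side','s3.png'); t=snap('top','t3.png'); pickle.dump(dict(side=c,top=t),open('d3.pkl','wb'))
s=cv2.imread('pics/s3.png')[225:300,180:280]; t=cv2.imread('pics/t3.png')[185:260,180:280]
cv2.imwrite('pics/m3.png',np.hstack([cv2.resize(x,(400,300),interpolation=cv2.INTER_CUBIC) for x in(s,t)]))
E
```

```text
time: 35.85
tool_pos: [544.1, 220.9, 191.7]
tcp_rot: [0.137, 0.699, 0.136, -0.689]
wrist_force: [4.3, 0.6, 2.7]
finger_gap: 65.9
coord 59.62825340463603 [4.2990748  0.5526423  2.65621976] [ 0.23935097 -0.5889748  -0.02453004]
```

View pics/m3.png

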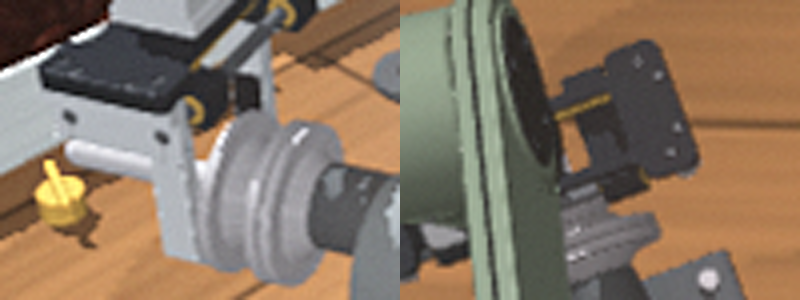

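The stack is nearly closed: the fingers sit against b's back and the second and fixed brims are almost in contact. I keep going in small steps until the force rises.

```bash
python3 -m inch '[[0,0,1,0],[0,0,2,0],[0,0,2,0]]' -0.4 25;python3 -m inch '[[0,0,1,0],[0,0,1,0]]' -0.4 25;python3 -m inch '[[0,0,1,0],[0,0,1,0]]' -0.4 25; python3 - <<'E'
from h import *
u=np.array([np.cos(np.radians(22.3)),np.sin(np.radians(22.3))]); e=np.array([628,254.5])
o=robot.get_obs(); print('coord',150+(o['tool_pos'][:2]-e)@u)
E
```

```text
time: 36.33
tool_pos: [542.5, 220.3, 191.6]
tcp_rot: [0.137, 0.699, 0.136, -0.688]
wrist_force: [4.5, 2.2, 2.4]
finger_gap: 65.8
time: 36.58
tool_pos: [542.3, 220.2, 191.8]
tcp_rot: [0.136, 0.7, 0.137, -0.688]
wrist_force: [5.9, 2.5, 1.7]
finger_gap: 65.8
time: 36.83
tool_pos: [542.2, 220.1, 191.8]
tcp_rot: [0.136, 0.701, 0.137, -0.687]
wrist_force: [6.2, 2.7, 1.0]
finger_gap: 65.4
coord 57.58794058483306
```

```bash
python3 -m inch '[[0,0,2,0],[0,0,4,0],[0,0,4,0]]' -0.4 25; python3 - <<'E'
from h import *
u=np.array([np.cos(np.radians(22.3)),np.sin(np.radians(22.3))]); e=np.array([628,254.5])
o=robot.get_obs(); print('coord',150+(o['tool_pos'][:2]-e)@u)
E
python3 -m inch '[[0,0,-3,0],[0,0,-10,0],[0,0,-20,0],[-20,0,-20,0],[-60,0,-20,0],[-100,0,-20,0],[-130,0,-20,0],[-130,0,-20,0]]' -0.4 25
```

```text
time: 37.2
tool_pos: [541.5, 219.8, 192.2]
tcp_rot: [0.135, 0.704, 0.137, -0.683]
wrist_force: [12.2, 5.4, -4.7]
finger_gap: 65.9
coord 56.846008800197964
time: 38.2
tool_pos: [557.7, 226.7, 327.5]
tcp_rot: [0.135, 0.707, 0.137, -0.68]
wrist_force: [-0.8, 0.1, 0.1]
finger_gap: 65.7
```

Solid stop (13 N, coordinate 56.8 against 56 expected), and the fingers are withdrawn. I move aside and check.

```bash
python3 -m inch '[[0,15,0,0],[0,50,0,0],[0,95,0,0],[0,140,0,0],[0,185,0,0],[0,230,0,0],[0,260,0,0],[0,270,0,0],[0,270,0,0]]' -0.4 25; python3 - <<'E'
from h import *
go(500,0,300,0)
c=snap('side','s4.png'); t=snap('top','t4.png'); pickle.dump(dict(side=c,top=t),open('d4.pkl','wb'))
s=cv2.imread('pics/s4.png'); t=cv2.imread('pics/t4.png')
def cr(i,u,v): 
    c=cv2.resize(i[v:v+75,u:u+100],(400,300),interpolation=cv2.INTER_CUBIC)
    return c
m=np.hstack([cr(s,190,235),cr(t,180,185)]); f=np.hstack([cv2.resize(s,(400,300),interpolation=cv2.INTER_AREA),cv2.resize(t,(400,300),interpolation=cv2.INTER_AREA)])
cv2.imwrite('pics/m4.png',np.vstack([m,f]))
E
```

```text
time: 39.33
tool_pos: [659.3, -23.8, 327.3]
tcp_rot: [0.134, 0.706, 0.137, -0.681]
wrist_force: [0.3, 0.2, 0.1]
finger_gap: 65.8
t 39.33 pos [659.3 -23.8 327.3] yaw -67.8 j1 -9.9 j6 57.8 gap 65.8 F [0.3 0.2 0.1] | shift [ 22.1 -82.2 139.5] spin -67.8 j6 end 0.0
```

View pics/m4.png

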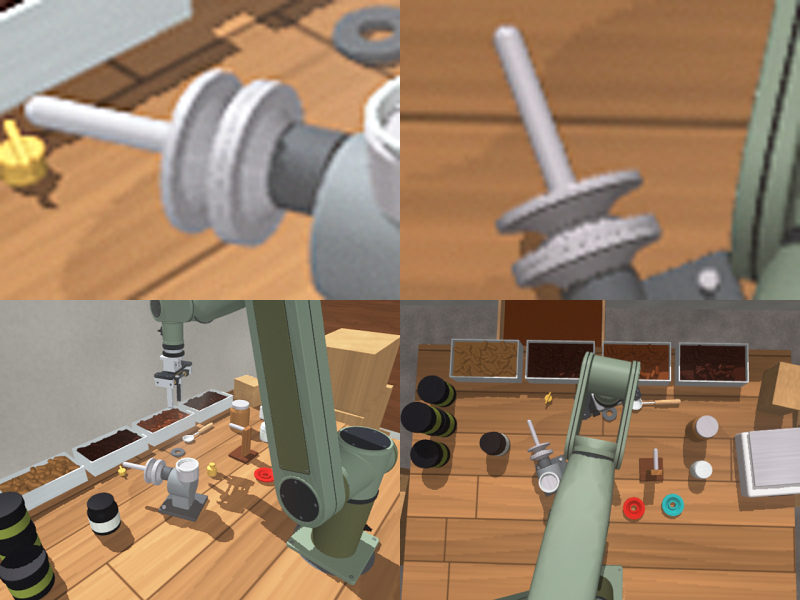

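```bash
python3 - <<'E'
from h import *
d=pickle.load(open('d4.pkl','rb'))
tip=plane(d['top'],(206.2,192.5),120); b=plane(d['top'],(222.4,235.2),117); print(b,np.linalg.norm((tip-b)[:2]))
X,e=tri(d,(190+203/4,235+150/4),(222.4,235.2)); print(X,e)
u=np.array([np.cos(np.radians(22.4)),np.sin(np.radians(22.4))]); print('lateral',np.cross(u,(X[:2]-tip[:2])),np.cross(u,(b[:2]-tip[:2])))
print(robot.get_obs()['qd'].round(3)); print(robot.job_done())
E
```

```text
[532.34251478 214.32031713 117.        ] 102.19311012703669
[532.99000946 214.66291839 119.34654803] [np.float64(0.55370211913397), np.float64(0.5224862593370911)]
lateral -0.2900411252018458 -0.36005071328872873
[ 0.012 -0.01  -0.002 -0.003 -0.    -0.   ]
the job is handed in; nothing more can be done
None<stdin>:5: DeprecationWarning: Arrays of 2-dimensional vectors are deprecated. Use arrays of 3-dimensional vectors instead. (deprecated in NumPy 2.0)
```

Both loose washers are on the mill's shaft and pushed home against the fixed one, and the job is handed in at about 39 s. No verdict was reported.

**What I did:** The last joint's range ruled out flipping washer_a at the shaft. I pushed washer_b further in on the pin, parked washer_a in front of it, and regripped washer_a with the gripper turned half round. Washer_a then went onto the shaft with its back to the fixed washer, and washer_b followed with its nose in. I pushed the stack home with the fingers on both sides of the shaft, then withdrew the arm.

**Last checks:**
- **Stack:** the final pictures show the first two brims touching back to back, and the last two washers nose to nose.
- **Fully home:** the push stopped firmly at about 13 N, with the tool within 1 mm of where it should be (56.8 against 56 mm).
- **Third washer:** its rim is 102 mm from the shaft tip, against 102–108 mm expected across its brim. It sits 0.3 mm to the side and measures 119 mm high against 117 mm expected, which is within the error of the cameras.
- **Not measured:** washer_a's own position on the shaft was only seen in the picture, not measured. I checked the bystanders by eye in the overview only: those in view look unmoved, but the arm hid the flat ring and weight in the top view.

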